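Turn the hand mirror round in its leaning stand

ROBOT

A 7-joint arm with a two-finger parallel gripper is mounted at the origin on the work surface. World frame = base frame: x ahead of the robot, y to its left, z up, the work surface at z = 0. Lengths are in m, angles in rad, forces in N, time in s.
With the tool pointing down it reaches from about 0.4 to 0.85 m from the base axis. Payload 10.4 kg.
Tool frame: the origin (TCP) lies midway between the tips of the shut fingers; the grasp point (between the pads) lies 19 mm behind it; z points along the fingers, y is the line along which they close (so a half turn about z gives the same grasp; the last joint's range is limited). The gripper opens to 87 mm and grips with 3 to 60 N. Pads are 19 mm wide; open, the fingers measure 117 mm over their backs; the gripper's body (75 mm by 190 mm) begins 51 mm behind the grasp point.
Start: joints at [1.198, 0.332, -0.065, 1.46, 0.022, 1.35, -0.088], TCP at [0.214, -0.587, 0.223] pointing down, gripper open.
Joint ranges: [-2.6, 2.6], [-0.5, 2.12], [-1.47, 1.34], [0.16, 2.42], [-1.27, 4.41], [0.06, 2.06], [-2.6, 2.6]. Speed limits (rad/s): [2.22, 2.22, 2.79, 2.79, 3.14, 3.14, 3.14].

INTERFACE

Orientations are given as a rotation vector (axis times angle).
In Python, from plant import bot, read_camera, job gives the robot as it stands. The module is installed in compiled form; this text tells all that it offers.
- The arm moves only by the shell command python3 -m pendant 'ROWS' [FORCE]. ROWS is JSON, a list of rows, each a list of 7 numbers: the shift along the tool's x, y, z in cm, then the turn, a rotation vector about the tool's x, y, z in degrees, then the opening in per cent of the stroke, from 0 (shut) to 100 (fully open). A call has 1 to 8 rows; each row is the pose to reach, as a shift and turn from the pose commanded when the call began, along the tool's axes at that moment; what a row does not reach only later rows make up. A row lasts 1/8 s, in which the tool goes at most 62.5 mm and 10.7 degrees, less where a joint would pass 70% of its speed; a pose out of reach is approached as far as the arm can. A call with a gripper value outside its range is refused whole. The fingers move at their own pace and stop on an object; FORCE is the grip in N (left out, the last holds). Time passes only in rows, so rows that repeat a pose let the fingers close. It gives the time, the measured TCP pose, the force, the opening and the grip force at its end, in the units of the state.
- bot.get_state(): the state, without advancing time (a new reading comes with each control period).
- read_camera(name): name is "scene" or "top"; returns a dict with "frame" (400x640x3 uint8, red, green, blue), "vertical_fov" (degrees; the focal length in pixels is half the picture's height over the tangent of half this angle, whatever the lens; pixels are square), "cx", "cy" (the principal point, pixels), "pose" (4x4, takes a point from camera to world coordinates). Camera axes: x right, y up, looking along -z (the intrinsics and any distortion apply to the point x, -y, -z); pixel columns grow to the right and rows downward; lengths in m; the calibration is good to about 2 mm. A picture is of the moment at which its call begins. There is no depth.
- job.sign_off(): hands the job in; it is judged then, once.
The state is a dict: "time": time; "qpos": joint angles; "qd": joint speeds; "tau": joint torques, N m; "position": TCP position; "ee_rot": TCP orientation; "wrist_force": force on the tool from outside, world axes, zero at the start; "wrist_torque": the same for the moment, N m; "grip_width": finger opening in m; "finger_force": force on a finger pad.
Only numpy, scipy, OpenCV 4.12 (cv2) and the standard library are available. Lean on these libraries where they do the work, as an engineer would, in place of code of your own. Each camera call takes 0.05 s, during which the arm holds its last target. There are 200 camera calls.

TASK

The hand mirror was put into its leaning wooden stand with the glass to the back board. Slide the wooden keeper fully aside, draw the mirror right out by its handle, turn it round and slide it fully home again with the glass to the front, then slide the keeper fully shut over it. The glass is thin: hold and set the mirror down lightly (it cracks if gripped with more than 15 N, pressed hard or let fall), and leave the other things on the table where they are.

Things in the scene. Friction and masses are not known exactly. Their poses are not given: they have to be found in the camera images.
- slot (a point): centre of the floor of the stand's slot, 32 mm above the table. z points up the slope along which the mirror slides, leaning 30 degrees back from vertical; x points out of the stand's open front (roughly away from the robot, tipped 30 degrees up; the back board is on the -x side); y is level, along the slot's width. Slot 96 mm wide (y) and 14 mm back to front (x), both centred here
- stand: leaning dark wooden mirror stand, fixed, place and yaw vary; base board 150 x 120 mm, origin under its centre. Slot walls 80 mm high up the slope, with flared lips to 92 mm that widen the mouth by 3 to 6 mm on each side. In front only lips reaching 7 mm in at the sides and a 9 mm sill hold the mirror; the rest is open. The keeper's rail (top 90 mm up the slope) reaches out to y = 120 mm of the slot
- mirror_handle (a point): wooden hand mirror (0.11 kg) standing in the slot: centre of its handle, a flat tab 34 mm wide (y), 10 mm thick (x), 50 mm long (z), 115 mm above the lower edge of the 90 x 90 x 10 mm plate that it rises from. z points up the handle, x out of the glass side (at the start to the back board). Cracks if gripped with over 15 N, pressed on the stand with over 25 N, or let fall
- mirror_glass (a point): centre of the glass on the face of the mirror plate, 46 mm above the plate's lower edge; the other face is plain wood with a round rosette. Axes as mirror_handle
- mirror_foot (a point): middle of the mirror plate's lower edge, half-way through its 10 mm thickness; on the slot's floor when the mirror is home, where it leans on the back board with 4 mm play back to front and 6 mm sideways. Axes as mirror_handle
- keeper_knob (a point): centre of the keeper's light wooden upright grip: 14 mm thick (slot's x), 24 mm wide (slot's y), 36 mm tall, from 100 to 136 mm up the slope from the slot's floor; at x = 0, y = 58 mm of the slot when shut. Its bar below (48 x 14 x 8 mm, underside 93 mm up the slope) then covers the outer 21 mm of the mirror's shoulder on the +y side. Axes as slot
- keeper (a joint): how far the keeper is slid along the slot's +y direction, in m: 0 = shut over the mirror's shoulder, 0.045 = fully aside; it stays where it is left, friction about 1 N
- combs: bystander: two black plastic combs, 150 mm long, crossed and lying flat, 8 mm high; origin under the crossing
- pinbox: bystander: round aluminium hairpin box with twist cap, 63 mm across, 39 mm high; origin at its underside
- kajal: bystander: small glass kajal holder with brass stopper, 40 mm across, 70 mm high; origin at its underside
- dish: bystander: round ceramic trinket dish, 110 mm across, 24 mm high; origin at its underside
- brush: bystander: brush lying on the table; origin at its underside
- lotion: bystander: bottle 48 mm across, 130 mm high; origin at its underside
- cream: bystander: jar 60 mm across, 45 mm high; origin at its underside
Not all that is in view belongs to the job. Leave any green look-alike of the stand alone.

How it is judged:
By the outcome, as a careful person would: the job done as asked, in the order asked, and still so for the second after the job is handed in, with the robot touching nothing.
It also fails if it takes over 72 s, if anything falls off the work surface, if the arm or the gripper's body presses on something with over 40 N, if the wrist force passes 120 N, or if a joint passes its speed limit or range.

## Working session

There is one attempt and no reset: what is moved stays moved. The work goes in short steps, Python scripts to look and compute and a shell command to move; the robot and the scene stay as the last step left them, time stands still between calls to the robot, and variables do not carry over. Pictures are saved under pics/ and viewed, at most 10 in all, crops included, and the job is handed in when it is done.

```bash
mkdir -p pics; python3 - <<'E'
from plant import bot, read_camera
import cv2,numpy as np,pickle
d={}
for n in("scene","top"):
    c=read_camera(n);d[n]=c
    cv2.imwrite(f"pics/{n}0.png",c["frame"][:,:,::-1]);print({k:v for k,v in c.items() if k!="frame"})
pickle.dump(d,open("cam0.pkl","wb"))
s=bot.get_state();print(s["position"],s["ee_rot"],s["grip_width"],s["time"])
E
```

```text
{'vertical_fov': 43.983475080462604, 'cx': 312.6153632417407, 'cy': 199.43393319155928, 'pose': array([[ 0.28201907, -0.69041013,  0.66618248,  1.39783781],
       [ 0.95923724,  0.18977949, -0.20939834, -0.25696352],
       [ 0.01814296,  0.69808136,  0.71578855,  1.0041115 ],
       [ 0.        ,  0.        ,  0.        ,  1.        ]])}
{'vertical_fov': 49.9373450858538, 'cx': 319.3005650697555, 'cy': 195.00283751925969, 'pose': array([[-0.0213817 ,  0.99634033, -0.08275732,  0.43607349],
       [-0.99977032, -0.02118754,  0.00322366,  0.01375644],
       [ 0.00145844,  0.08280724,  0.99656452,  1.42952178],
       [ 0.        ,  0.        ,  0.        ,  1.        ]])}
[ 0.21407538 -0.58683689  0.22183286] [-3.09242733e+00 -5.46523587e-01  4.37976987e-04] 0.08687487753901864 0.1
```

View pics/scene0.png

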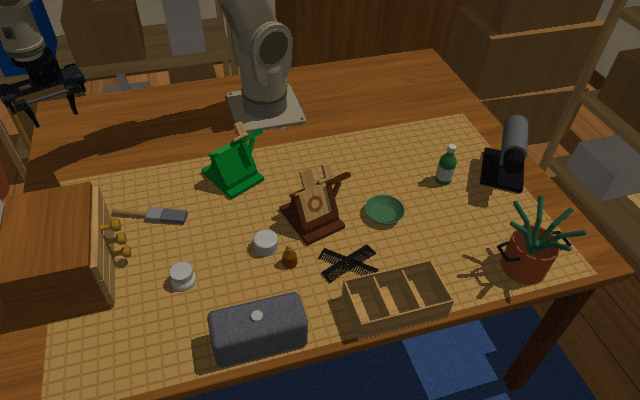

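View pics/top0.png

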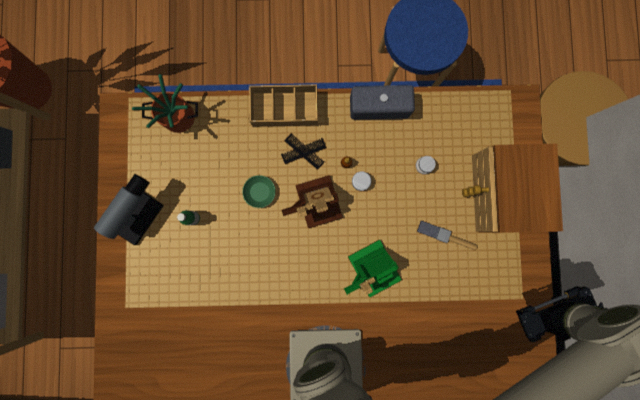

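The stand that fits is the dark wooden one (scene ~(315,205), top ~(318,200)). The green one (scene (233,165), top (375,270)) is the look-alike. I'll confirm this with one enlarged crop.

```bash
python3 - <<'E'
import cv2,numpy as np,pickle
d=pickle.load(open("cam0.pkl","rb"))
a=d["scene"]["frame"][160:245,275:355,::-1];b=d["top"]["frame"][168:232,275:350,::-1]
def g(im,s,x0,y0):
    o=cv2.resize(im,None,fx=s,fy=s,interpolation=cv2.INTER_CUBIC)
    for x in range(0,im.shape[1],10): 
        cv2.line(o,(x*s,0),(x*s,6),(0,255,255),1);cv2.putText(o,str(x0+x),(x*s,16),0,.35,(0,255,255),1)
    for y in range(0,im.shape[0],10):
        cv2.line(o,(0,y*s),(6,y*s),(0,255,255),1);cv2.putText(o,str(y0+y),(8,y*s+4),0,.35,(0,255,255),1)
    return o
A=g(a,5,275,160);B=g(b,5,275,168)
A=np.clip(A*1.6,0,255).astype('uint8');B=np.clip(B*1.6,0,255).astype('uint8')
o=np.zeros((430,790,3),'uint8');o[:A.shape[0],:A.shape[1]]=A;o[:B.shape[0],405:405+B.shape[1]]=B
cv2.imwrite("pics/crop0.png",o)
E
```

```text
(no output)
```

View pics/crop0.png

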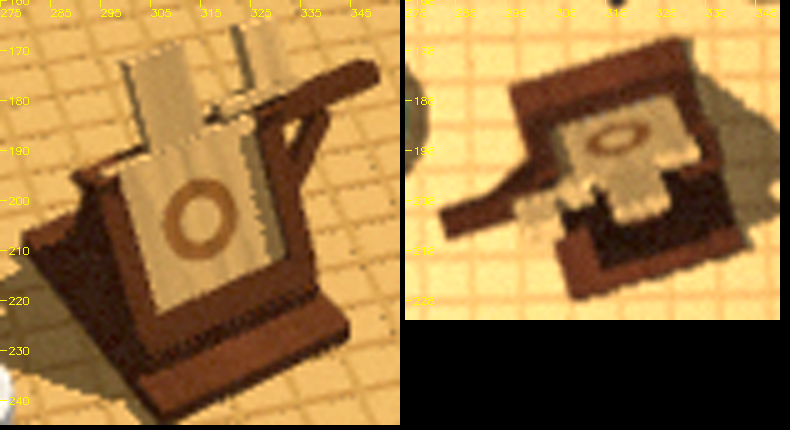

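The crop confirms it: dark wooden stand with open front facing away from the robot, rosette (wood side) showing at scene ≈(315,204), handle top ≈(307,170), keeper knob ≈(327,170), rail toward +y. Next I fit the slot pose.

```bash
cat > h.py <<'E'
import numpy as np,cv2,pickle
from scipy.optimize import least_squares
from scipy.spatial.transform import Rotation as R
def proj(c,P):
    T=np.linalg.inv(c["pose"]);p=np.atleast_2d(P)@T[:3,:3].T+T[:3,3]
    f=200/np.tan(np.radians(c["vertical_fov"]/2));return np.c_[c["cx"]+f*p[:,0]/-p[:,2],c["cy"]-f*p[:,1]/-p[:,2]]
def slotR(psi):
    c,s=np.cos(psi),np.sin(psi);a=np.radians(30)
    return np.array([[np.cos(a)*c,-s,-np.sin(a)*c],[np.cos(a)*s,c,-np.sin(a)*s],[np.sin(a),0,np.cos(a)]])
def W(q,P): return np.atleast_2d(P)@slotR(q[2]).T+[q[0],q[1],.032]
E
python3 - <<'E'
from h import *
d=pickle.load(open("cam0.pkl","rb"))
S=lambda u,v:(275+u/5,160+v/5)
T=lambda u,v:(275+(u-405)/5,168+v/5)
F=.003
C=[("scene",(F,0,.046),S(200,220),1),("scene",(F,-.017,.14),S(133,60),1),("scene",(F,.017,.14),S(183,45),1),
("scene",(F,-.017,.09),S(150,152),1),("scene",(F,.017,.09),S(200,136),1),("scene",(F+.004,-.041,.009),S(155,313),0),("scene",(F+.004,.041,.009),S(284,260),0),
("top",(F,0,.046),T(617,139),1),("top",(-.002,-.017,.14),T(670,205),1),("top",(-.002,.017,.14),T(613,220),1)]
def res(q):
    r=[]
    for n,p,px,m in C:
        p=np.array(p)+[0,q[3]*m,0]
        r.append(proj(d[n],W(q,p))[0]-px)
    return np.concatenate(r+[[q[3]/.003]])
o=least_squares(res,[.5,0,0.2,0],loss='soft_l1',x_scale=[.01,.01,.1,.001]);q=o.x
print(q,np.degrees(q[2]));print(res(q)[:-1].reshape(-1,2).round(1))
np.save("q.npy",q)
ims=[]
for n,(x0,y0,x1,y1) in(("scene",(275,160,355,245)),("top",(275,168,350,232))):
    c=d[n];im=cv2.resize(c["frame"][y0:y1,x0:x1,::-1],None,fx=5,fy=5,interpolation=cv2.INTER_CUBIC);im=np.clip(im*1.5,0,255).astype('uint8')
    def box(lo,hi,col):
        P=np.array([[ (lo,hi)[i>>k&1][k] for k in range(3)] for i in range(8)])
        u=(proj(c,W(q,P))-[x0,y0])*5+2
        for i in range(8):
            for k in range(3):
                if not i>>k&1: cv2.line(im,tuple(u[i].astype(int)),tuple(u[i|1<<k].astype(int)),col,1,cv2.LINE_AA)
    m=q[3]
    box((-.007,m-.045,0),(.003,m+.045,.09),(255,0,0));box((-.007,m-.017,.09),(.003,m+.017,.14),(0,0,255))
    box((-.007,.046,.1),(.007,.07,.136),(0,255,0));box((-.007,.048,.08),(.007,.12,.09),(255,255,0));ims.append(im)
o=np.zeros((430,790,3),'uint8')
for im,x in zip(ims,(0,405)): o[:im.shape[0],x:x+im.shape[1]]=im
cv2.imwrite("pics/fit0.png",o)
E
```

```text
[ 5.67748850e-01  2.13328608e-02  2.49685138e-01 -5.42617546e-04] 14.305904591931187
[[-0.4 -0.2]
 [-1.6  0.3]
 [-0.1 -1.2]
 [-0.2  0.1]
 [ 1.2 -1.3]
 [-0.7  0.1]
 [ 0.2 -0.8]
 [-0.1 -0.6]
 [-0.7 -0.9]
 [-0.3 -0.9]]
```

View pics/fit0.png

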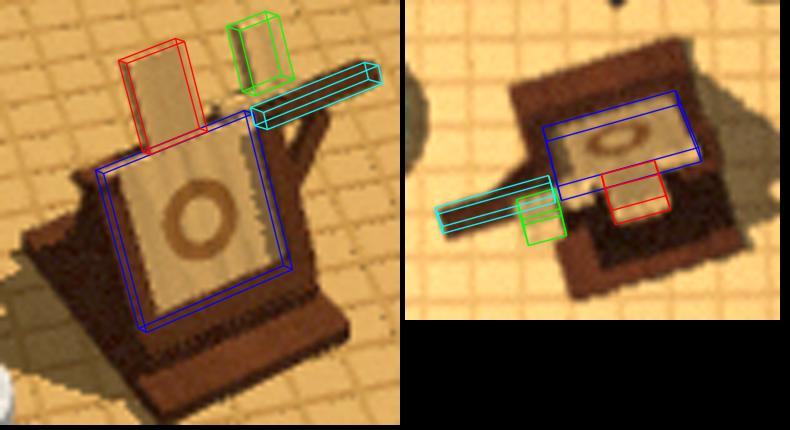

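```bash
cat >> h.py <<'E'
def go(p,flip=0,world=False):
    """print tool-frame shift (cm) and turn (deg) to TCP target p in slot frame"""
    from plant import bot
    q=np.load("q.npy");s=bot.get_state();S=slotR(q[2])
    t=np.array(p) if world else W(q,p)[0]
    Rt=S@np.diag([1,-1,-1.]) if not flip else S@np.diag([-1,1,-1.])
    Rc=R.from_rotvec(s["ee_rot"]).as_matrix()
    print("shift",(Rc.T@(t-s["position"])*100).round(2),"turn",np.degrees(R.from_matrix(Rc.T@Rt).as_rotvec()).round(1),"tgt",t.round(3))
def st():
    from plant import bot
    q=np.load("q.npy");s=bot.get_state()
    print("t",s["time"],"slot",((s["position"]-[q[0],q[1],.032])@slotR(q[2])*1000).round(1),"q",np.round(s["qpos"],2),"F",(s["wrist_force"]@slotR(q[2])).round(1),"w",round(s["grip_width"]*1000,1),"ff",s["finger_force"])
E
python3 -c "
from h import *
st();go((.5,-.35,.34),world=True);go((.46,.0,.34),world=True);go((0,.058,.205))"
```

```text
t 0.1 slot [-332.  -501.9  410.9] q [ 1.2   0.33 -0.06  1.46  0.02  1.35 -0.09] F [0.3 0.7 0.5] w 86.9 ff 0.0
shift [ 34.98 -12.46 -11.8 ] turn [-1.6 30.   5.6] tgt [ 0.5  -0.35  0.34]
shift [ 43.22 -46.71 -11.76] turn [-1.6 30.   5.6] tgt [0.46 0.   0.34]
shift [ 44.45 -51.8    1.29] turn [-1.6 30.   5.6] tgt [0.454 0.052 0.21 ]
```

```bash
python3 -m pendant '[[5,-2,-6,0,0,0,100],[10,-4,-11.8,0,0,0,70],[16,-6,-11.8,0,0,0,43],[22,-8,-11.8,0,5,1,43],[28,-10,-11.8,0,10,2,43],[33,-13,-11.8,0,15,3,43],[36,-18,-11.8,0,20,4,43],[38,-23,-11.8,0,25,5,43]]' 10; python3 -c "
from h import *
st();go((.46,.0,.34),world=True);go((0,.058,.205))"
```

```text
time: 1.1
position: [0.4926, -0.2463, 0.34]
ee_rot: [-2.968, -0.39, -0.657]
wrist_force: [-0.1, 0.4, 1.5]
grip_width: 0.038
finger_force: 0.0
t 1.1 slot [  33.6 -240.7  336.3] q [ 0.92 -0.06 -0.3   1.73 -0.39  1.22 -0.61] F [0.8 0.4 1.2] w 38.0 ff 0.0
shift [  2.8  -24.61   1.86] turn [-1.4  4.9  0.3] tgt [0.46 0.   0.34]
shift [ -2.05 -29.54  14.11] turn [-1.4  4.9  0.3] tgt [0.454 0.052 0.21 ]
```

```bash
python3 -m pendant '[[0,-5,1,0,3,0,43],[0,-10,1,-1.4,4.9,0.3,43],[0,-15,1,-1.4,4.9,0.3,43],[0,-20,1,-1.4,4.9,0.3,43],[-1,-25,2,-1.4,4.9,0.3,43],[-2,-29.5,5,-1.4,4.9,0.3,43],[-2,-29.5,8,-1.4,4.9,0.3,43],[-2,-29.5,10,-1.4,4.9,0.3,43]]'; python3 -c "
from h import *
st();go((0,.058,.205));go((0,.058,.105))"
```

```text
time: 2.1
position: [0.4373, 0.0464, 0.2471]
ee_rot: [-2.95, -0.374, -0.791]
wrist_force: [0.9, 0.7, -0.4]
grip_width: 0.0374
finger_force: 0.0
t 2.1 slot [  3.5  56.5 246.4] q [ 0.19 -0.49 -0.27  2.27 -0.29  0.85 -1.26] F [ 0.7  0.5 -0.9] w 37.4 ff 0.0
shift [-0.35 -0.14  4.14] turn [-0.1 -0.   0.1] tgt [0.454 0.052 0.21 ]
shift [-0.35 -0.14 14.14] turn [-0.1 -0.   0.1] tgt [0.503 0.065 0.123]
```

```bash
python3 -m pendant '[[-0.35,-0.1,3,0,0,0,43],[-0.35,-0.1,6,0,0,0,43],[-0.35,-0.1,8,0,0,0,43],[-0.35,-0.1,10,0,0,0,43],[-0.35,-0.1,10,0,0,0,43]]'; python3 - <<'E'
from h import *
from plant import read_camera
st();go((0,.058,.105))
ims=[]
for n,(x0,y0,x1,y1) in(("scene",(265,125,365,225)),("top",(275,160,350,235))):
    c=read_camera(n);k=400//(x1-x0);im=cv2.resize(c["frame"][y0:y1,x0:x1,::-1],(400,400),interpolation=cv2.INTER_CUBIC);ims.append(np.clip(im*1.5,0,255).astype('uint8'))
cv2.imwrite("pics/pre.png",np.hstack(ims))
E
```

```text
time: 2.72
position: [0.4812, 0.0567, 0.1569]
ee_rot: [-2.953, -0.371, -0.782]
wrist_force: [0.3, 0.3, 0.6]
grip_width: 0.0372
finger_force: 0.0
t 2.725 slot [ -2.6  55.6 145.8] q [ 0.21 -0.27 -0.34  2.32 -0.26  0.58 -1.29] F [0.6 0.2 0.3] w 37.2 ff 0.0
shift [ 0.28 -0.23  4.08] turn [-0.   0.3 -0. ] tgt [0.503 0.065 0.123]
```

View pics/pre.png

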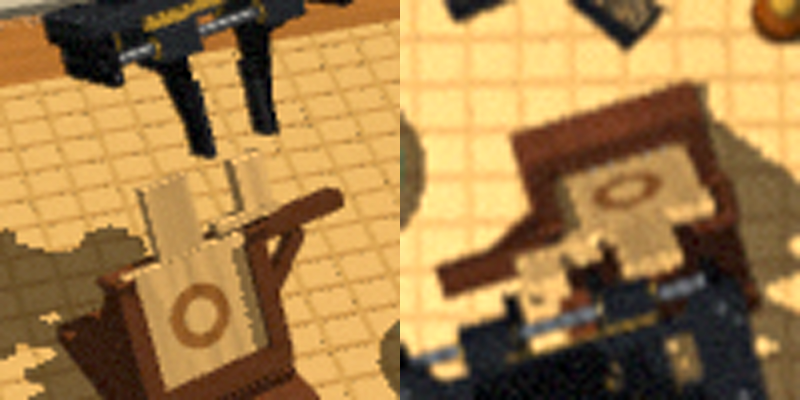

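The open fingers (tips scene-crop (203,152), (265,130)) sit just above the knob (top centre ≈(247,157)). They need a few mm more toward +y, and then I can descend.

```bash
python3 -m pendant '[[0.3,-0.4,0,0,0.3,0,43],[0.3,-0.4,1,0,0.3,0,43],[0.3,-0.4,2,0,0.3,0,43],[0.3,-0.4,3,0,0.3,0,43],[0.3,-0.4,4,0,0.3,0,43],[0.3,-0.4,4,0,0.3,0,43]]'; python3 -c "
from h import *
st()"
```

```text
time: 3.58
position: [0.5026, 0.0661, 0.1241]
ee_rot: [-2.95, -0.37, -0.792]
wrist_force: [-0.2, 0.3, 0.2]
grip_width: 0.0372
finger_force: 0.0
t 3.575 slot [  1.   59.5 105.8] q [ 0.21 -0.16 -0.39  2.31 -0.21  0.46 -1.34] F [0.  0.4 0.2] w 37.2 ff 0.0
```

No contact. Closing on the knob.

```bash
python3 -m pendant '[[0,0,0,0,0,0,25],[0,0,0,0,0,0,15],[0,0,0,0,0,0,10],[0,0,0,0,0,0,10],[0,0,0,0,0,0,10]]' 10; python3 -c "
from h import *
st()"
```

```text
time: 4.2
position: [0.503, 0.0659, 0.1256]
ee_rot: [-2.95, -0.37, -0.796]
wrist_force: [-1.7, -1.5, 3.6]
grip_width: 0.0241
finger_force: 10.0
t 4.2 slot [  2.   59.2 106.9] q [ 0.21 -0.16 -0.39  2.31 -0.21  0.46 -1.34] F [ 0.  -1.   4.2] w 24.1 ff 10.000110073015094
```

```bash
python3 -m pendant '[[0,-0.8,0,0,0,0,10],[0,-1.6,0,0,0,0,10],[0,-2.4,0,0,0,0,10],[0,-3.2,0,0,0,0,10],[0,-4,0,0,0,0,10],[0,-4.4,0,0,0,0,10],[0,-4.6,0,0,0,0,10],[0,-4.6,0,0,0,0,10]]'; python3 -c "
from h import *
st()"
```

```text
time: 5.2
position: [0.492, 0.107, 0.1253]
ee_rot: [-2.954, -0.364, -0.796]
wrist_force: [-0.1, -20.2, 5.5]
grip_width: 0.0241
finger_force: 10.0
t 5.2 slot [  1.4 101.8 106.9] q [ 0.22 -0.18 -0.51  2.32 -0.12  0.46 -1.54] F [ -1.7 -19.5   7.3] w 24.1 ff 10.018935247790068
```

```bash
python3 -m pendant '[[0,0,0,0,0,0,35],[0,0,0,0,0,0,35],[0,0,0,0,0,0,35]]'; python3 - <<'E'
from h import *
from plant import read_camera
st()
q=np.load("q.npy")
ims=[]
for n,(x0,y0,x1,y1) in(("scene",(275,125,375,225)),("top",(265,160,340,235))):
    c=read_camera(n);im=cv2.resize(c["frame"][y0:y1,x0:x1,::-1],(400,400),interpolation=cv2.INTER_CUBIC);im=np.clip(im*1.5,0,255).astype('uint8')
    lo,hi=(-.007,.091,.1),(.007,.115,.136)
    P=np.array([[ (lo,hi)[i>>k&1][k] for k in range(3)] for i in range(8)]);u=(proj(c,W(q,P))-[x0,y0]+.5)*400/(x1-x0)
    for i in range(8):
        for k in range(3):
            if not i>>k&1: cv2.line(im,tuple(u[i].astype(int)),tuple(u[i|1<<k].astype(int)),(0,255,0),1)
    ims.append(im)
cv2.imwrite("pics/aside.png",np.hstack(ims))
E
```

```text
time: 5.58
position: [0.4915, 0.1097, 0.1252]
ee_rot: [-2.951, -0.368, -0.795]
wrist_force: [-1.4, -6.9, 3.5]
grip_width: 0.03
finger_force: 2.9
t 5.575 slot [  1.5 104.4 106.8] q [ 0.21 -0.18 -0.51  2.32 -0.12  0.46 -1.54] F [-0.9 -6.4  4.5] w 30.0 ff 2.911569415591657
```

View pics/aside.png

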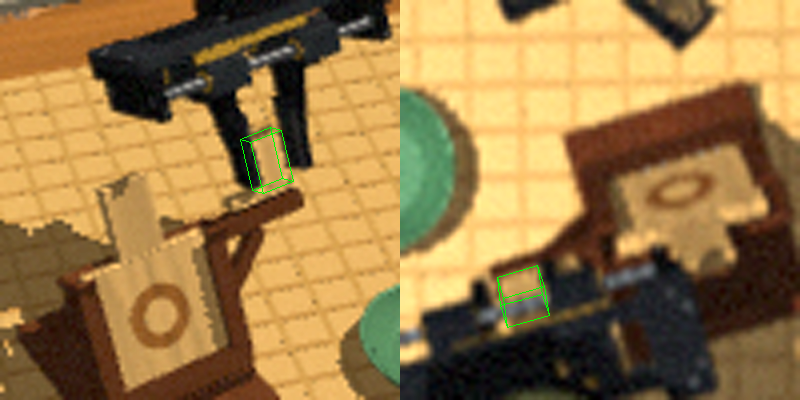

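```bash
python3 -m pendant '[[0,-0.2,0,0,0,0,40],[0,-0.4,0,0,0,0,40],[0,-0.4,0,0,0,0,40]]'; python3 -c "
from h import *
st()";  python3 -m pendant '[[0,0.3,0,0,0,0,48],[0,0.3,-1,0,0,0,48],[0,0.3,-3,0,0,0,48],[0,0.3,-5.5,0,0,0,48],[0,0.3,-5.5,0,0,0,48]]'; python3 -c "
from h import *
st();go((0,0,.104));go((0,0,.165))"
```

```text
time: 6.05
position: [0.4909, 0.1121, 0.1252]
ee_rot: [-2.953, -0.366, -0.796]
wrist_force: [1.7, -12.6, 1.7]
grip_width: 0.035
finger_force: 6.8
t 6.05 slot [  1.5 106.9 106.7] q [ 0.21 -0.18 -0.52  2.32 -0.11  0.46 -1.56] F [ -0.4 -12.6   2.2] w 35.0 ff 6.782162105664611
time: 6.68
position: [0.4648, 0.1054, 0.175]
ee_rot: [-2.948, -0.371, -0.8]
wrist_force: [-0.1, 0.0, 0.5]
grip_width: 0.0419
finger_force: 0.0
t 6.675 slot [  3.1 106.9 163.3] q [ 0.18 -0.34 -0.45  2.32 -0.22  0.61 -1.46] F [0.2 0.  0.4] w 41.9 ff 0.0
shift [-0.36 10.68  5.94] turn [ 0.1 -0.4  0.1] tgt [0.517 0.008 0.122]
shift [-0.32 10.69 -0.16] turn [ 0.1 -0.4  0.1] tgt [0.488 0.001 0.175]
```

```bash
python3 -m pendant '[[-0.4,3,-1,0,-0.4,0,60],[-0.4,6,-1,0,-0.4,0,70],[-0.4,9,-1,0,-0.4,0,70],[-0.5,10.7,-0.5,0,-0.4,0,70],[-0.5,10.7,0,0,-0.4,0,70],[-0.5,10.7,0,0,-0.4,0,70]]' 8; python3 - <<'E'
from h import *
from plant import read_camera
st();go((-.002,0,.106))
q=np.load("q.npy")
ims=[]
for n,(x0,y0,x1,y1) in(("scene",(265,125,365,225)),("top",(275,160,350,235))):
    c=read_camera(n);ims.append(np.clip(cv2.resize(c["frame"][y0:y1,x0:x1,::-1],(400,400),interpolation=cv2.INTER_CUBIC)*1.5,0,255).astype('uint8'))
cv2.imwrite("pics/pre2.png",np.hstack(ims))
E
```

```text
time: 7.42
position: [0.4864, 0.001, 0.1695]
ee_rot: [-2.953, -0.372, -0.783]
wrist_force: [-0.3, -0.5, 0.5]
grip_width: 0.0612
finger_force: 0.0
t 7.425 slot [ -3.9   0.4 161. ] q [ 0.18 -0.27 -0.17  2.29 -0.29  0.63 -1.12] F [-0.1 -0.4  0.6] w 61.2 ff 0.0
shift [0.22 0.05 5.5 ] turn [-0.   0.3  0. ] tgt [0.515 0.008 0.123]
```

View pics/pre2.png

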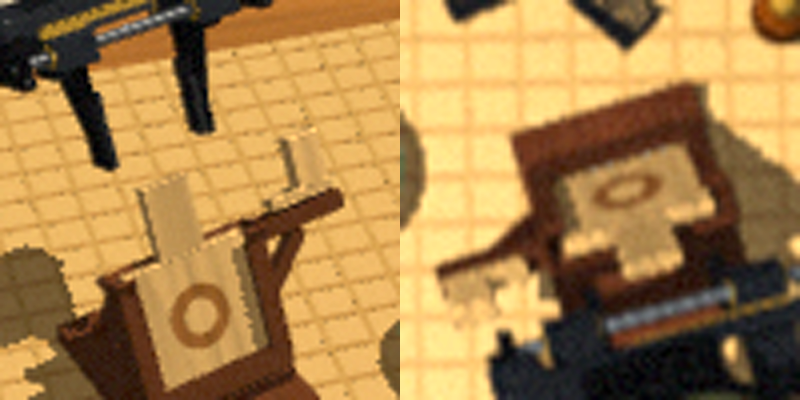

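The keeper is fully aside and the fingers straddle the handle (scene-crop handle top ≈(165,183)). Descending and gripping gently.

```bash
python3 -m pendant '[[0.2,-0.05,1.5,0,0.3,0,70],[0.2,-0.05,3,0,0.3,0,70],[0.2,-0.05,4.5,0,0.3,0,70],[0.2,-0.05,5.5,0,0.3,0,70],[0.2,-0.05,5.5,0,0.3,0,70]]' 8; python3 -m pendant '[[0,0,0,0,0,0,50],[0,0,0,0,0,0,42],[0,0,0,0,0,0,37],[0,0,0,0,0,0,32],[0,0,0,0,0,0,25],[0,0,0,0,0,0,25]]' 8;python3 -c "
from h import *
st()"
```

```text
time: 8.15
position: [0.5145, 0.0081, 0.1232]
ee_rot: [-2.951, -0.371, -0.791]
wrist_force: [0.2, 0.7, -0.3]
grip_width: 0.0611
finger_force: 0.0
time: 8.9
position: [0.5149, 0.0074, 0.1239]
ee_rot: [-2.951, -0.37, -0.793]
wrist_force: [-1.0, -2.4, 2.9]
grip_width: 0.0338
finger_force: 8.0
t 8.9 slot [ -1.4  -0.4 106.9] q [ 0.17 -0.13 -0.18  2.3  -0.3   0.48 -1.11] F [ 0.1 -2.1  3.2] w 33.8 ff 7.995928017189726
```

```bash
python3 -m pendant '[[0,0,0,0,0,0,25],[0,0,-0.5,0,0,0,25],[0,0,-1.5,0,0,0,25],[0,0,-2.5,0,0,0,25],[0,0,-3.5,0,0,0,25],[0,0,-4.5,0,0,0,25],[0,0,-5.5,0,0,0,25],[0,0,-5.5,0,0,0,25]]' 12;python3 -c "
from h import *
st();go((0,0,.217))"
```

```text
time: 9.9
position: [0.488, 0.0006, 0.172]
ee_rot: [-2.951, -0.37, -0.794]
wrist_force: [-0.4, -0.1, -0.7]
grip_width: 0.0341
finger_force: 12.0
t 9.9 slot [ -1.4  -0.4 162.5] q [ 0.18 -0.27 -0.17  2.29 -0.3   0.62 -1.11] F [-0.7  0.  -0.4] w 34.1 ff 11.975797140039504
shift [ 0.15 -0.03 -5.45] turn [ 0.1 -0.1  0. ] tgt [ 0.463 -0.005  0.22 ]
```

```bash
python3 -m pendant '[[0.1,0,-1,0,0,0,25],[0.1,0,-2,0,0,0,25],[0.1,0,-3,0,0,0,25],[0.1,0,-4,0,0,0,25],[0.1,0,-5.2,0,0,0,25],[0.6,0,-6,0,0,0,25],[2,0,-7,0,0,0,25],[2.5,0,-7,0,0,0,25]]' 12;python3 -m pendant '[[2,0,-1,0,0,0,25],[2,0,-1,0,0,0,25]]'; python3 - <<'E'
from h import *
from plant import read_camera
st()
q=np.load("q.npy")
ims=[]
for n,(x0,y0,x1,y1) in(("scene",(255,105,355,225)),("top",(265,140,365,260))):
    c=read_camera(n);ims.append(np.clip(cv2.resize(c["frame"][y0:y1,x0:x1,::-1],(400,480),interpolation=cv2.INTER_CUBIC)*1.5,0,255).astype('uint8'))
cv2.imwrite("pics/out.png",np.hstack(ims))
E
```

```text
time: 10.9
position: [0.4763, -0.0022, 0.2462]
ee_rot: [-2.95, -0.371, -0.796]
wrist_force: [-0.3, 0.2, -0.3]
grip_width: 0.034
finger_force: 12.0
time: 11.15
position: [0.488, 0.001, 0.264]
ee_rot: [-2.95, -0.371, -0.795]
wrist_force: [0.2, 0.1, -1.3]
grip_width: 0.0339
finger_force: 12.0
t 11.15 slot [ 44.7  -0.  242. ] q [ 0.21 -0.36 -0.17  2.15 -0.27  0.85 -1.16] F [-0.5  0.  -1.2] w 33.9 ff 11.969364678952843
```

View pics/out.png

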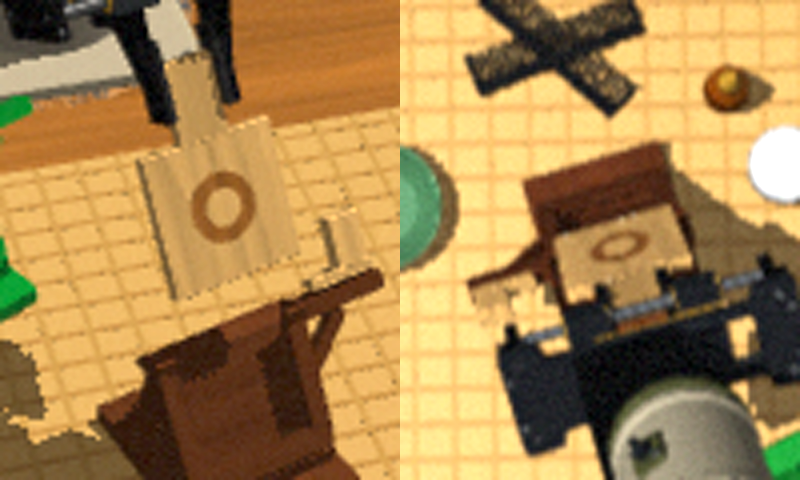

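The mirror is out and held straight, rosette visible at (222,205). I turn it about the tool axis.

```bash
python3 -m pendant '[[0,0,0,0,0,-8,25],[0,0,0,0,0,-17,25],[0,0,0,0,0,-26,25],[0,0,0,0,0,-35,25],[0,0,0,0,0,-44,25],[0,0,0,0,0,-53,25],[0,0,0,0,0,-62,25],[0,0,0,0,0,-70,25]]';python3 -c "
from h import *
st();go((.045,0,.242),1)"
```

```text
time: 12.25
position: [0.4862, 0.0006, 0.2618]
ee_rot: [2.086, 1.898, 0.667]
wrist_force: [0.2, 0.1, -1.7]
grip_width: 0.0337
finger_force: 12.0
t 12.25 slot [ 42.    0.  241.1] q [-0.05 -0.37  0.03  2.17 -0.14  0.84 -0.05] F [-0.7  0.  -1.5] w 33.7 ff 11.968408178072423
shift [ 0.1   0.28 -0.09] turn [  -0.    -0.  -109.7] tgt [0.488 0.001 0.264]
```

```bash
python3 -m pendant '[[0,0.1,0,0,0,-8,25],[0,0.2,0,0,0,-17,25],[0,0.2,0,0,0,-26,25],[0,0.2,0,0,0,-35,25],[0,0.2,0,0,0,-44,25],[0,0.2,0,0,0,-53,25],[0,0.2,0,0,0,-62,25],[0,0.2,0,0,0,-70,25]]';python3 -c "
from h import *
st();go((.045,0,.242),1)"
```

```text
time: 13.25
position: [0.4879, 0.0003, 0.2627]
ee_rot: [0.585, 2.592, 0.323]
wrist_force: [-1.2, 0.5, -2.7]
grip_width: 0.0339
finger_force: 12.0
t 13.25 slot [ 43.9  -0.7 241.1] q [-0.32 -0.41  0.24  2.17  0.01  0.85  1.05] F [-2.3  0.8 -1.8] w 33.9 ff 11.96809497429058
shift [-0.04  0.12 -0.09] turn [ -0.   -0.  -39.7] tgt [0.488 0.001 0.264]
```

```bash
python3 -m pendant '[[0,0.1,0,0,0,-8,25],[0,0.1,0,0,0,-17,25],[0,0.1,0,0,0,-26,25],[0,0.1,0,0,0,-35,25],[0,0.1,0,0,0,-39.7,25],[0,0.1,0,0,0,-39.7,25],[0,0.1,0,0,0,-39.7,25]]';python3 - <<'E'
from h import *
from plant import read_camera,bot
st();go((-.001,-.001,.242),1)
s=bot.get_state();Rc=R.from_rotvec(s["ee_rot"]).as_matrix();q=np.load("q.npy")
ims=[]
for n,(x0,y0,x1,y1) in(("scene",(255,105,355,225)),("top",(265,140,365,260))):
    c=read_camera(n);im=np.clip(cv2.resize(c["frame"][y0:y1,x0:x1,::-1],(400,480),interpolation=cv2.INTER_CUBIC)*1.5,0,255).astype('uint8')
    cv2.imwrite(f"pics/raw_{n}.png",c["frame"][:,:,::-1])
    def box(lo,hi,f,col):
        P=np.array([[ (lo,hi)[i>>k&1][k] for k in range(3)] for i in range(8)]);u=(proj(c,f(P))-[x0,y0]+.5)*4
        for i in range(8):
            for k in range(3):
                if not i>>k&1: cv2.line(im,tuple(u[i].astype(int)),tuple(u[i|1<<k].astype(int)),col,1,cv2.LINE_AA)
    f=lambda P:(P*[1,1,-1]+[.0006,0,.107])@Rc.T+s["position"]
    box((-.005,-.045,0),(.005,.045,.09),f,(255,0,0))
    box((-.007,-.048,.0),(.007,.048,.08),lambda P:W(q,P),(255,255,0))
    ims.append(im)
cv2.imwrite("pics/turned.png",np.hstack(ims))
E
```

```text
time: 14.12
position: [0.4887, 0.0013, 0.2637]
ee_rot: [-0.317, 2.601, 0.089]
wrist_force: [-0.5, -0.2, -1.0]
grip_width: 0.0337
finger_force: 12.0
t 14.125 slot [4.520e+01 1.000e-01 2.415e+02] q [-0.48 -0.44  0.35  2.18  0.11  0.86  1.65] F [-1.  -0.1 -0.6] w 33.7 ff 11.969314345624298
shift [ 4.62 -0.14 -0.06] turn [-0.   0.  -0.4] tgt [ 0.45  -0.01   0.241]
```

View pics/turned.png

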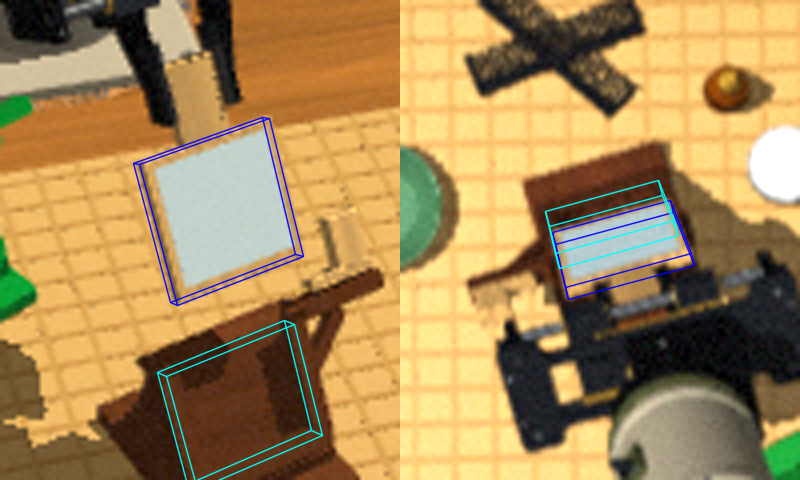

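Glass now faces front (scene-crop (228,208)), with the mirror straight in the hand and matching the prediction. Moving over the mouth, then in.

```bash
python3 -m pendant '[[1,0,0,0,0,-0.4,25],[2,-0.1,0.5,0,0,-0.4,25],[3,-0.1,1.2,0,0,-0.4,25],[4,-0.1,2,0,0,-0.4,25],[4.6,-0.1,2.3,0,0,-0.4,25],[4.6,-0.1,2.6,0,0,-0.4,25],[4.6,-0.1,2.6,0,0,-0.4,25]]';python3 -c "
from h import *
st();go((-.001,-.001,.180),1)"
```

```text
time: 15.1
position: [0.4635, -0.0061, 0.2189]
ee_rot: [-0.328, 2.599, 0.086]
wrist_force: [-0.5, -0.5, -0.8]
grip_width: 0.0339
finger_force: 12.0
t 15.1 slot [ 1.000e-01 -8.000e-01  2.157e+02] q [-0.42 -0.47  0.33  2.29  0.09  0.78  1.69] F [-1.  -0.4 -0.3] w 33.9 ff 11.969384991098195
shift [ 0.11 -0.01  3.57] turn [-0.   0.1  0.1] tgt [ 0.48  -0.002  0.187]
```

```bash
python3 -m pendant '[[0.1,0,0.6,0,0,0,25],[0.1,0,1.2,0,0,0,25],[0.1,0,1.7,0,0,0,25],[0.1,0,2.1,0,0,0,25],[0.1,0,2.5,0,0,0,25],[0.1,0,2.5,0,0,0,25]]';python3 -c "
from h import *
st();go((-.001,-.001,.109),1)"
```

```text
time: 15.85
position: [0.4745, -0.0033, 0.1963]
ee_rot: [-0.328, 2.599, 0.086]
wrist_force: [-0.6, 0.4, -0.8]
grip_width: 0.034
finger_force: 12.0
t 15.85 slot [ -1.4  -0.8 190.5] q [-0.44 -0.41  0.35  2.31  0.08  0.71  1.7 ] F [-0.8  0.6 -0.5] w 34.0 ff 11.969432956539094
shift [-0.03 -0.02  8.15] turn [-0.   0.   0.1] tgt [0.514 0.007 0.126]
```

Foot is at ≈84 mm, no contact force. Continue in.

```bash
python3 -m pendant '[[0,0,0.5,0,0,0,25],[0,0,1,0,0,0,25],[0,0,1.5,0,0,0,25],[0,0,2,0,0,0,25],[0,0,2.5,0,0,0,25],[0,0,2.5,0,0,0,25]]';python3 -c "
from h import *
st();go((-.001,-.001,.109),1)"
```

```text
time: 16.6
position: [0.4866, -0.0002, 0.1745]
ee_rot: [-0.328, 2.6, 0.086]
wrist_force: [-0.4, 0.6, -0.9]
grip_width: 0.034
finger_force: 12.0
t 16.6 slot [ -1.5  -0.8 165.4] q [-0.46 -0.35  0.38  2.32  0.06  0.64  1.72] F [-0.6  0.7 -0.7] w 34.0 ff 11.969361521769315
shift [-0.04 -0.02  5.64] turn [-0.   0.   0.1] tgt [0.514 0.007 0.126]
```

```bash
python3 -m pendant '[[0,0,0.7,0,0,0,25],[0,0,1.4,0,0,0,25],[0,0,2.1,0,0,0,25],[0,0,2.8,0,0,0,25],[0,0,3.5,0,0,0,25],[0,0,4.2,0,0,0,25],[0,0,4.8,0,0,0,25],[0,0,4.8,0,0,0,25]]';python3 -c "
from h import *
st();go((-.001,-.001,.107),1)"
```

```text
time: 17.6
position: [0.5099, 0.0058, 0.1329]
ee_rot: [-0.329, 2.6, 0.086]
wrist_force: [0.0, -0.2, -1.2]
grip_width: 0.0336
finger_force: 12.0
t 17.6 slot [ -1.5  -0.8 117.3] q [-0.51 -0.23  0.45  2.33 -0.01  0.5   1.78] F [-0.7 -0.2 -1.1] w 33.6 ff 11.969359014183283
shift [-0.05 -0.02  1.03] turn [-0.   0.   0.1] tgt [0.515 0.007 0.124]
```

```bash
python3 -m pendant '[[0,0,0.3,0,0,0,25],[0,0,0.5,0,0,0,25],[0,0,0.7,0,0,0,25],[0,0,0.8,0,0,0,25],[0,0,0.9,0,0,0,25],[0,0,0.9,0,0,0,25]]';python3 -c "
from h import *
st()"
```

```text
time: 18.35
position: [0.5144, 0.0068, 0.1256]
ee_rot: [-0.328, 2.599, 0.086]
wrist_force: [-0.0, 1.1, -0.7]
grip_width: 0.0335
finger_force: 12.0
t 18.35 slot [ -1.1  -0.9 108.7] q [-0.52 -0.2   0.47  2.33 -0.03  0.48  1.8 ] F [-0.1  1.1 -0.7] w 33.5 ff 11.969347887206823
```

```bash
python3 -m pendant '[[0,0,0.1,0,0,0,25],[0,0,0.2,0,0,0,25],[0,0,0.2,0,0,0,25]]';python3 -c "
from h import *
st()"
```

```text
time: 18.73
position: [0.5156, 0.0069, 0.1242]
ee_rot: [-0.328, 2.598, 0.086]
wrist_force: [-2.4, -1.7, 2.7]
grip_width: 0.0338
finger_force: 12.0
t 18.725 slot [ -0.8  -1.1 106.9] q [-0.53 -0.2   0.47  2.33 -0.03  0.48  1.81] F [-1.  -1.1  3.7] w 33.8 ff 11.977664610603824
```

Contact at exactly the original height, so the mirror is home. Releasing and withdrawing.

```bash
python3 -m pendant '[[0,0,0,0,0,0,40],[0,0,0,0,0,0,50],[0,0,0,0,0,0,65],[0,0,0,0,0,0,68],[0,0,-1,0,0,0,68],[0,0,-3,0,0,0,68],[0,0,-5.5,0,0,0,60],[0,0,-5.5,0,0,0,50]]' 10;python3 -c "
from h import *
st();go((.001,.1045,.162),1);go((.001,.1045,.106),1)"
```

```text
time: 19.73
position: [0.4891, 0.0, 0.1738]
ee_rot: [-0.327, 2.595, 0.086]
wrist_force: [-0.1, -0.3, -0.3]
grip_width: 0.049
finger_force: 0.0
t 19.725 slot [  0.3  -1.2 163.5] q [-0.46 -0.35  0.39  2.32  0.06  0.63  1.72] F [-0.3 -0.3 -0.2] w 49.0 ff 0.0
shift [-0.08 10.57  0.14] turn [-0.1  0.3  0.1] tgt [0.464 0.103 0.173]
shift [-0.05 10.58  5.74] turn [-0.1  0.3  0.1] tgt [0.491 0.11  0.124]
```

```bash
python3 -m pendant '[[0,3,-1,0,0.3,0,48],[0,6,-1,0,0.3,0,48],[0,9,-1,0,0.3,0,48],[0,10.3,0,0,0.3,0,48],[0,10.3,0.5,0,0.3,0,48],[0,10.3,0.5,0,0.3,0,48]]';python3 -c "
from h import *
st();go((.001,.102,.106),1)"
```

```text
time: 20.48
position: [0.4654, 0.1, 0.1663]
ee_rot: [-0.328, 2.605, 0.085]
wrist_force: [-0.2, -0.4, -0.0]
grip_width: 0.0419
finger_force: 0.0
t 20.475 slot [ -1.9 101.5 156.2] q [-0.45 -0.34  0.09  2.35  0.14  0.62  1.37] F [-0.3 -0.3  0.1] w 41.9 ff 0.0
shift [-0.32  0.05  5.02] turn [-0.1 -0.3  0.1] tgt [0.492 0.107 0.124]
```

```bash
python3 -m pendant '[[-0.3,0.05,1.2,0,-0.3,0,48],[-0.3,0.05,2.5,0,-0.3,0,48],[-0.3,0.05,3.7,0,-0.3,0,48],[-0.3,0.05,4.9,0,-0.3,0,48],[-0.3,0.05,4.9,0,-0.3,0,48]]'; python3 -m pendant '[[0,0,0,0,0,0,35],[0,0,0,0,0,0,25],[0,0,0,0,0,0,12],[0,0,0,0,0,0,10],[0,0,0,0,0,0,10]]' 10;python3 -c "
from h import *
st()"
```

```text
time: 21.1
position: [0.4912, 0.1076, 0.1248]
ee_rot: [-0.329, 2.601, 0.085]
wrist_force: [-0.3, -0.6, 0.6]
grip_width: 0.0418
finger_force: 0.0
time: 21.72
position: [0.4919, 0.1066, 0.1264]
ee_rot: [-0.326, 2.598, 0.085]
wrist_force: [2.5, -5.8, 0.4]
grip_width: 0.0239
finger_force: 10.0
t 21.725 slot [  1.8 101.4 108. ] q [-0.45 -0.2   0.11  2.35  0.15  0.48  1.36] F [ 1.1 -6.2 -0.1] w 23.9 ff 9.999978337436914
```

```bash
python3 -m pendant '[[0,-0.7,0,0,0,0,10],[0,-1.4,0,0,0,0,10],[0,-2,0,0,0,0,10],[0,-2.4,0,0,0,0,10],[0,-2.4,0,0,0,0,10]]';python3 -c "
from h import *
st()"; python3 -m pendant '[[0,-0.5,0,0,0,0,10],[0,-1,0,0,0,0,10],[0,-1.5,0,0,0,0,10],[0,-1.9,0,0,0,0,10],[0,-2.2,0,0,0,0,10],[0,-2.3,0,0,0,0,10],[0,-2.3,0,0,0,0,10]]';python3 -c "
from h import *
st()"
```

```text
time: 22.35
position: [0.4981, 0.0842, 0.1265]
ee_rot: [-0.328, 2.598, 0.086]
wrist_force: [5.9, 0.7, -1.2]
grip_width: 0.0239
finger_force: 10.0
t 22.35 slot [  2.2  78.1 107.8] q [-0.45 -0.2   0.17  2.35  0.1   0.47  1.47] F [ 4.5 -0.8 -4. ] w 23.9 ff 9.999733809381723
time: 23.22
position: [0.5038, 0.063, 0.1265]
ee_rot: [-0.329, 2.597, 0.087]
wrist_force: [9.3, 5.7, -5.6]
grip_width: 0.0239
finger_force: 10.0
t 23.225 slot [  2.5  56.1 107.7] q [-0.46 -0.2   0.24  2.34  0.06  0.47  1.57] F [  6.2   3.2 -10.1] w 23.9 ff 9.99936770182103
```

```bash
python3 -m pendant '[[0,-0.15,0,0,0,0,10],[0,-0.3,0,0,0,0,10],[0,-0.3,0,0,0,0,10]]';python3 -c "
from h import *
st()"
```

```text
time: 23.6
position: [0.504, 0.0627, 0.1266]
ee_rot: [-0.333, 2.597, 0.09]
wrist_force: [2.3, 18.7, -3.6]
grip_width: 0.0239
finger_force: 10.0
t 23.6 slot [  2.6  55.8 107.7] q [-0.46 -0.2   0.25  2.34  0.05  0.47  1.59] F [ 4.1 17.6 -6.6] w 23.9 ff 9.999191953174886
```

Hard stop, so the keeper is shut. Back off the load, open, withdraw and check.

```bash
python3 -m pendant '[[0,0.25,0,0,0,0,20],[0,0.25,0,0,0,0,38],[0,0.25,0,0,0,0,42],[0,0.1,-0.5,0,0,0,42],[0,0.1,-2,0,0,0,42],[0,0.1,-4,0,0,0,42],[0,0.1,-7,0,0,0,42],[-2,0.1,-10,0,0,0,42]]';python3 - <<'E'
from h import *
from plant import read_camera
st();q=np.load("q.npy");ims=[]
for n,(x0,y0,x1,y1) in(("scene",(265,135,365,255)),("top",(265,140,365,260))):
    c=read_camera(n);im=np.clip(cv2.resize(c["frame"][y0:y1,x0:x1,::-1],(400,480),interpolation=cv2.INTER_CUBIC)*1.5,0,255).astype('uint8')
    for lo,hi,col in(((-.007,.045,.1),(.007,.069,.136),(0,255,0)),((-.007,-.017,.09),(.003,.017,.14),(0,0,255))):
        P=np.array([[ (lo,hi)[i>>k&1][k] for k in range(3)] for i in range(8)]);u=(proj(c,W(q,P))-[x0,y0]+.5)*4
        for i in range(8):
            for k in range(3):
                if not i>>k&1: cv2.line(im,tuple(u[i].astype(int)),tuple(u[i|1<<k].astype(int)),col,1)
    ims.append(im)
cv2.imwrite("pics/final.png",np.hstack(ims))
E
```

```text
time: 24.6
position: [0.4704, 0.0515, 0.2229]
ee_rot: [-0.327, 2.6, 0.086]
wrist_force: [0.9, 0.7, 0.6]
grip_width: 0.0365
finger_force: 0.0
t 24.6 slot [ 20.2  53.3 208.7] q [-0.42 -0.42  0.18  2.27  0.09  0.76  1.54] F [1.2 0.5 0. ] w 36.5 ff 0.0
```

View pics/final.png

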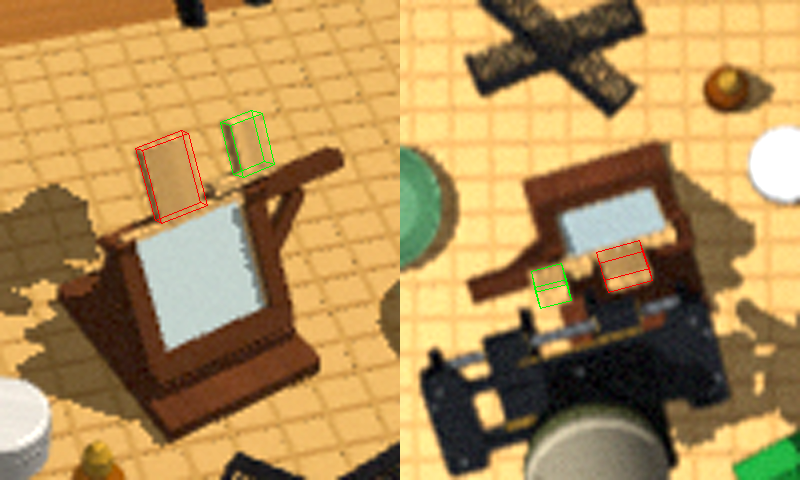

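The check shows the glass to the front with the handle at the home height. The keeper knob is at its shut position (scene-crop (247,145)) and the gripper is clear.

```bash
python3 -c "
from plant import job
print(job.sign_off())"
```

```text
the job is handed in; nothing more can be done
None
```

I turned the mirror round and slid it fully home with the glass to the front. The keeper is shut against its stop over it, and I handed the job in at about 25 s; sign-off gave no verdict.

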